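# Load a circuit module under the sprung clip of a repair jig

### The arm

A 6-joint arm with a two-finger parallel gripper is mounted at the origin on the work surface. World frame = base frame: x ahead of the robot, y to its left, z up, the work surface at z = 0. Lengths are in m, angles in degrees, forces in N, time in s.
With the tool pointing down it reaches from about 0.3 to 0.75 m from the base axis. Payload 8.5 kg.
Tool frame: the origin (TCP) lies at the very end of the fingers, on their centre line; the grasp point (between the pads) lies 19 mm behind it; z points along the fingers, y is the line along which they close (so a half turn about z gives the same grasp; the last joint's range is limited). The gripper opens to 85 mm and grips with 20 to 120 N. Pads are 22 mm wide; open, the fingers measure 114 mm over their backs; the gripper's body (76 mm by 85 mm) begins 54 mm behind the grasp point. The pads swing forward as they close: fully open they stand 13 mm farther back than shut.
Start: joints at [-80.059, 21.807, 74.336, -0, 83.858, -12.336], TCP at [0.208, -0.509, 0.206] pointing down, gripper open.
Joint ranges: [-178.18, 178.18], [-50.72, 133.34], [12.68, 142.11], [-81.47, 261.47], [9.98, 163.14], [-165.26, 165.26]. Speed limits (degrees/s): [136.94, 136.94, 180, 180, 180, 180].

### API

Orientations are given as a 3x3 rotation matrix whose columns are the frame's x, y, z axes.
In Python, from rig import observe, cams, ticket gives the robot as it stands.
- The arm moves only by the tool move_arm, never from a script. Its arguments are lists of equal length, an entry for each row: "jaw": the finger opening in cm, from 0 to 8.54; "dp": the shift along the tool's x, y, z in cm, a list of three; "turn": the turn, a rotation vector about the tool's x, y, z in rad, a list of three. In form: {"jaw": [jaw, ...], "dp": [[tx, ty, tz], ...], "turn": [[wx, wy, wz], ...]}. A call has 1 to 12 rows; each row shifts and turns the commanded pose from where the row before left it, along the tool's axes as they then stand; what a row does not reach is not made up. A row lasts 1/12 s, in which the tool goes at most 41.7 mm and 7.16 degrees, less where a joint would pass 70% of its speed; a pose out of reach is approached as far as the arm can. A call is refused whole if a number of a shift passes 4.17 or a number of a turn 0.125, either way. A call with a gripper value outside its range is refused whole. The fingers move at their own pace and stop on an object; "force" is the grip in N (left out, the last holds). Time passes only in rows, so rows that do not move let the fingers close. It gives the time, the measured TCP pose, the force, the opening and the grip force at its end, in the units of the state.
- observe(): the state, without advancing time (a new reading comes with each control period).
- cams.get_image(name): name is "scene" or "top" or "wrist"; returns (picture, depth): 400x640x3 uint8, red, green, blue; 400x640 float32, m along the optical axis (not along the pixel's ray), 0 where there is no reading.
- cams.calibration(name): a dict with "vertical_fov" (degrees; the focal length in pixels is half the picture's height over the tangent of half this angle, whatever the lens; pixels are square), "cx", "cy" (the principal point, pixels), "view" (4x4, takes a point from world to camera coordinates); the wrist camera has in their place "tool_from_camera" (4x4, takes a point from camera to tool coordinates, whose origin is the TCP and whose axes are the flange's). Camera axes: x right, y up, looking along -z (the intrinsics and any distortion apply to the point x, -y, -z); pixel columns grow to the right and rows downward; lengths in m; the calibration is good to about 2 mm. A picture is of the moment at which its call begins: read the wrist's pose just before it. calibration takes no time and is no camera call.
- ticket.close_job(): hands the job in; it is judged then, once.
Trained networks look in the newest picture that a camera, given by its name, has taken for a name from the list of things; names that differ only in an ending like _2 or _b are one class to them, and where a whole thing is asked for, a point or a joint stands for the part that bears it (a point fixed in the world has none). Each returns a list of dicts, best first, with "p" (0 to 1); they miss things now and then, are a little off and sometimes report something else, mostly with a low value. They report only what shows in the picture. A call takes as long as a camera call. They do not tell look-alikes from the thing itself.
- cams.spot_in(camera, query): "box" ([centre column, centre row, width, height] as shares, 0 to 1, of the picture: columns of its width, rows of its height, round what is visible of it).
- cams.outline_of(camera, query): "mask" (400x640 bool, what is visible of it) and "box" ([centre column, centre row, width, height] as shares, 0 to 1, of the picture: columns of its width, rows of its height, round what is visible of it).
- cams.mark_of(camera, query): "location" ([column, row] as shares, 0 to 1, of the picture: columns of its width, rows of its height: a listed point, or the origin of a listed thing).
The state is a dict: "time_s": time; "q": joint angles; "qvel": joint speeds; "joint_efforts": joint torques, N m; "position": TCP position; "tool_rot": TCP orientation; "ft_force": force on the tool from outside, world axes, zero at the start; "wrist_torque": the same for the moment, N m; "grip_width": finger opening in m; "gripper_force": force on a finger pad.
Only numpy, scipy, OpenCV 4.12 (cv2) and the standard library are available. Lean on these libraries where they do the work, as an engineer would, in place of code of your own. Each camera call takes 0.05 s, during which the arm holds its last target. There are 200 camera calls.

### The job

Press the long bar of the jig's sprung clip down with one fingertip so that its jaw rises and, keeping it held down, push the flat circuit module with the other fingertip along its channel beneath the jaw until it rests against the end stop. Then take the fingers away so that the clip closes on the module and holds it there. Only press and push: do not lift or tip the module, and leave the screwdriver, the jar and the little wooden drawer where they are.

Things in the scene. Friction and masses are not known exactly. Their poses are not given: they have to be found in the camera images.
- jig: Dark steel jig fixed to the bench, any place and yaw. Frame: origin at bench height under where the module's centre ends; +x along the channel to the end stop (push direction), +y from the channel to the clip's bar, z up. Foot plate x -136 to +42, y -32 to +100, 8 mm high. Channel bed flat, 14 mm above the bench, x -136 (open end) to +28, y -24 to +24; side strips to |y| 32, tops at 21 mm.
- end_stop (a point): Middle of the end stop's face at the height of the channel's bed (jig x +28, y 0, z 14 mm); the stop is 26 mm high. The module's front edge must come to rest against it.
- clip (a joint): Angle of the sprung steel clip, rad: 0 shut (start), 0.4 fully pressed on a hard stop; grows as the bar goes down. 0.18 with the jaw resting on the module, which it clears above 0.2; 0.25 or more is held down. Springs back; 5 N at mid-bar starts it, 7 N presses fully. Pivot along jig x at y +40, z 31 mm, between 40 mm high brackets, 14 mm wide in y, at x -132 and +34.
- bar_mid (a point): Middle of the top face of the clip's pressing bar, a flat strip 100 mm long (jig x -122 to -22), 45 mm wide (jig y +50 to +95). Shut, it slopes up outwards by 0.4 rad (middle 32 mm above the bench); fully pressed it is level, top 18.5 mm above the bench (4.5 mm above the bed). It is parallel to the push: a fingertip can slide along it while holding it down.
- jaw (a point): Underside of the jaw's lip, its middle. The jaw is an arm 22 mm wide (jig x +4 to +26) from the pivot over the channel to its lip at jig y 0 to +6. Shut, the lip stands 4 mm above the bed and blocks the module; fully pressed about 17 mm above it.
- module: Flat module, aluminium plate with a green circuit board on top: 56 mm long (x), 44 wide (y), 10 thick, about 70 g, loose. Origin at the centre of its underside, x towards the end stop. Starts on the channel's bed, 2 mm to spare each side, aligned with the jig, 26 to 48 mm short of the end stop and just short of the jaw. Push its rear edge (x -28 mm); there is free bed behind it.
- screwdriver: Bystander: screwdriver 160 mm long lying on the bench beside the jig, on its -y side. Leave alone.
- jar: Bystander: small closed glass jar, 48 mm across, 50 mm high, standing beyond the end stop. Leave alone.
- drawer: Bystander: little open wooden drawer 80 x 70 x 42 mm, standing beyond the end stop. Leave alone.
There are look-alikes about, which are no part of the job. Of the things that look like the module, the middle-sized one is meant.

How it is judged (in metres and radians):
On the way, in this order (a step that is already met when the one before it is completed fails the run):
1. a fingertip holds the clip's bar down, jaw raised, before the module is under the jaw (value of joint clip above 0.25 rad and contact force between the fingers and clip above 1 N and x of module in the frame of jig below -0.015 m), for 0.2 s.
2. the module is pushed against the end stop while the bar is still held down (value of joint clip above 0.22 rad and contact force between the fingers and clip above 1 N and x of module in the frame of jig above -0.004 m), for 0.1 s.
At the end, for the whole second after the job is handed in: The module lies flat on the channel's bed within 4 mm of the end stop, at rest, and the released clip has closed on it: the jaw presses on the module with more than 1 N (x of module in the frame of jig between -0.004 and 0.003 m and y of module in the frame of jig between -0.005 and 0.005 m and z of module in the frame of jig between 0.011 and 0.017 m and angle between the x axis of module and the x axis of jig, either way round below 0.12 rad and angle between module's own z axis and vertical below 0.05 rad and value of joint clip between 0.12 and 0.22 rad and contact force between clip and module above 1 N and linear speed of module below 0.01 m/s); the robot touches nothing.
It fails at once if the module was lifted off the bed or tipped (z of module in the frame of jig above 0.02 m or angle between module's own z axis and vertical above 0.15 rad).
It fails at once if a bystander was moved by more than 15 mm (distance of any of screwdriver, jar, drawer from where it was at the start of the episode above 0.015 m).
It also fails if it takes over 48 s, if anything falls off the work surface, if the arm or the gripper's body presses on something with over 40 N, if the wrist force passes 120 N, or if a joint passes its speed limit or range.

## Working session

There is one attempt and no reset: what is moved stays moved. The work goes in short steps, Python scripts to look and compute and a tool call to move; the robot and the scene stay as the last step left them, time stands still between calls to the robot, and variables do not carry over. Pictures are saved under pics/ and viewed, at most 10 in all, crops included, and the job is handed in when it is done.

Besides the shell and the picture viewer there is one more tool, called as name(argument=value, ...) on one line, values as JSON. move_arm: Moves the arm, as the interface text tells. Its arguments: {"type":"object","properties":{"jaw":{"type":"array","items":{"type":"number"}},"dp":{"type":"array","items":{"type":"array","items":{"type":"number"}}},"turn":{"type":"array","items":{"type":"array","items":{"type":"number"}}},"force":{"type":"number"}},"required":["jaw","dp","turn"]}

```bash
mkdir -p pics
cat > h.py <<'E'
import numpy as np, cv2
from rig import observe, cams, ticket
def K(name,c=None):
    c=c or cams.calibration(name); f=200/np.tan(np.radians(c["vertical_fov"])/2); return f,c["cx"],c["cy"],c
def cam2world(name):
    f,cx,cy,c=K(name)
    if "view" in c: return np.linalg.inv(np.array(c["view"]))
    s=observe(); T=np.eye(4); T[:3,:3]=np.array(s["tool_rot"]); T[:3,3]=s["position"]
    return T@np.array(c["tool_from_camera"])
def cloud(name,depth,T):
    f,cx,cy,c=K(name); v,u=np.mgrid[0:400,0:640]
    P=np.stack([(u-cx)/f*depth,-(v-cy)/f*depth,-depth],-1)
    return P@T[:3,:3].T+T[:3,3]
def save(n,im): cv2.imwrite(f"pics/{n}.png",im[:,:,::-1])
E
python3 - <<'E'
from h import *
for n in ["top","scene"]:
    T=cam2world(n); im,d=cams.get_image(n); save(n,im); np.savez(n,im=im,d=d,T=T)
    P=cloud(n,d,T); print(n,cams.calibration(n))
    for q in ["jig","module","clip","screwdriver","jar","drawer"]:
        for r in cams.outline_of(n,q)[:4]:
            m=r["mask"]&(d>0)
            print(q,round(r["p"],2),np.round(np.array(r["box"])*[640,400,640,400]),np.round(np.median(P[m],0),3) if m.any() else None)
    for q in ["end_stop","bar_mid","jaw","module","jig"]:
        for r in cams.mark_of(n,q)[:3]:
            u,v=(np.array(r["location"])*[640,400]).astype(int); print("mark",q,round(r["p"],2),u,v,np.round(P[min(v,399),min(u,639)],3))
E
```

```text
top {'vertical_fov': 49.67732205184356, 'cx': 324.417948368337, 'cy': 202.87808737834652, 'view': array([[ 0.12045699, -0.99270036,  0.00600907, -0.07449168],
       [ 0.96566854,  0.118576  ,  0.23113635, -0.55980131],
       [-0.23016167, -0.02203922,  0.97290281, -0.6672955 ],
       [ 0.        ,  0.        ,  0.        ,  1.        ]])}
jig 0.56 [319. 231.  87. 105.] [0.508 0.007 0.021]
module 0.74 [334. 221.  24.  36.] [ 0.544 -0.026  0.025]
module 0.62 [226. 217.  45.  45.] [0.534 0.171 0.014]
module 0.56 [324. 328.  24.  21.] [ 0.358 -0.028  0.008]
clip 0.56 [307. 237.  55.  87.] [0.497 0.024 0.035]
screwdriver 0.69 [393. 243.  14.  90.] [ 0.489 -0.137  0.023]
screwdriver 0.22 [306. 233.  56.  83.] [0.496 0.025 0.035]
jar 0.85 [289. 156.  25.  28.] [0.651 0.075 0.05 ]
drawer 0.6 [360. 140.  41.  52.] [ 0.706 -0.052  0.011]
mark end_stop 0.9 332 192 [ 0.599 -0.016  0.014]
mark bar_mid 0.57 293 251 [0.481 0.038 0.034]
mark jaw 0.71 332 196 [ 0.585 -0.017  0.038]
mark jaw 0.42 292 252 [0.479 0.04  0.034]
mark module 0.95 335 221 [ 0.544 -0.028  0.027]
mark module 0.95 325 330 [ 
[... 561 characters left out ...]
23]
module 0.78 [408. 170.  21.  13.] [ 0.356 -0.025  0.007]
module 0.68 [396. 272.  51.  48.] [0.538 0.176 0.013]
clip 0.83 [352. 197.  98.  33.] [0.505 0.02  0.034]
screwdriver 0.73 [314. 162.  65.  33.] [ 0.495 -0.133  0.016]
jar 0.6 [300. 250.  22.  37.] [0.66  0.089 0.045]
drawer 0.76 [248. 213.  59.  55.] [ 0.701 -0.055  0.023]
mark end_stop 0.62 333 196 [ 0.545 -0.011  0.024]
mark bar_mid 0.66 372 196 [0.483 0.028 0.029]
mark jaw 0.71 316 205 [0.591 0.009 0.038]
mark jaw 0.41 377 196 [0.477 0.035 0.033]
mark module 0.8 330 197 [ 0.551 -0.011  0.024]
mark module 0.73 395 273 [0.539 0.18  0.014]
mark module 0.46 403 170 [ 0.362 -0.029  0.006]
mark jig 0.69 316 208 [ 0.584 -0.005  0.015]
```

View pics/top.png

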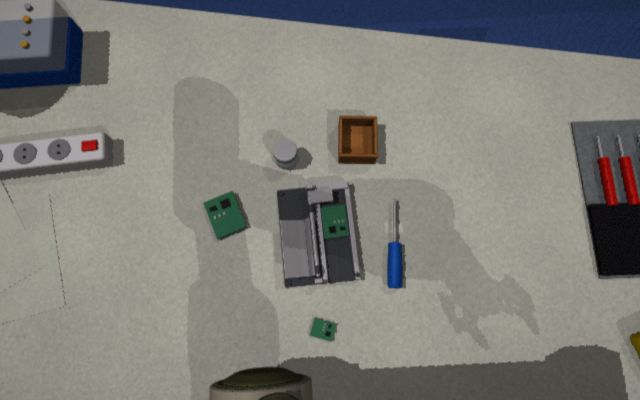

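View pics/scene.png

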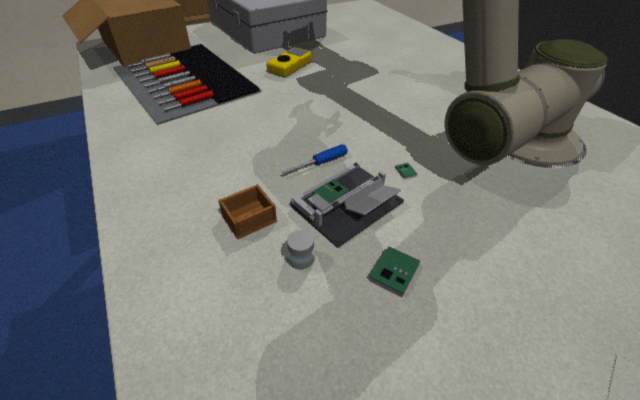

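The jig sits at about (320,230) in top, with the middle-sized module in its channel at (334,221). Jar (287,155) and drawer (358,140) stand beyond the stop, the screwdriver is to the right at (395,245), and the look-alikes are at (225,215) and (323,328). Next I fit the foot plate.

```bash
cat > fit.py <<'E'
from h import *
def fitrect(P,d,c,zlo=.004,zhi=.045,g=.0015,r=.125):
    m=(d>0)&(P[...,2]>zlo)&(P[...,2]<zhi)&(np.hypot(P[...,0]-c[0],P[...,1]-c[1])<r)
    ij=np.round((P[m][:,:2]-np.array(c)+.15)/g).astype(int); G=np.zeros((200,200),np.uint8); G[ij[:,0],ij[:,1]]=255
    G=cv2.morphologyEx(G,cv2.MORPH_CLOSE,np.ones((5,5))); G=cv2.morphologyEx(G,cv2.MORPH_OPEN,np.ones((7,7)))
    cs,_=cv2.findContours(G,cv2.RETR_EXTERNAL,cv2.CHAIN_APPROX_NONE); k=max(cs,key=cv2.contourArea)
    b=cv2.boxPoints(cv2.minAreaRect(k))[:,::-1]*g-.15+np.array(c); return b
E
python3 - <<'E'
from fit import *
for n in ["top","scene"]:
    z=np.load(n+".npz"); P=cloud(n,z["d"],z["T"])
    b=fitrect(P,z["d"],(.51,.005)); e=np.diff(np.vstack([b,b[:1]]),axis=0)
    print(n,np.round(b,3).tolist(),np.round(np.linalg.norm(e,axis=1),3),np.round(np.degrees(np.arctan2(e[:,1],e[:,0])),1),b.mean(0))
    f=P[...,2][(z["d"]>0)&(np.abs(P[...,0]-.5)<.1)&(np.abs(P[...,1]+.22)<.04)]; print("bench z",np.median(f),f.std())
s=observe(); print(s["position"],np.round(s["tool_rot"],3)); print(cams.calibration("wrist"))
E
```

```text
top [[0.448, -0.083], [0.419, 0.048], [0.594, 0.087], [0.624, -0.044]] [0.134 0.18  0.134 0.18 ] [ 102.7   12.7  -77.3 -167.3] [0.52104963 0.00209218]
bench z 0.0009263971329672716 0.00135428664108346
scene [[0.447, -0.083], [0.417, 0.047], [0.591, 0.088], [0.622, -0.043]] [0.134 0.179 0.134 0.179] [ 103.1   13.1  -76.9 -166.9] [0.51904978 0.00220718]
bench z -0.00057736819173132 0.0008505575505484409
[ 0.20848192 -0.50892824  0.20644568] [[ 0.925  0.379 -0.   ]
 [ 0.379 -0.925 -0.   ]
 [-0.     0.    -1.   ]]
{'vertical_fov': 69.40560241380409, 'cx': 318.3569196486258, 'cy': 197.89782397633385, 'tool_from_camera': array([[-4.76751087e-04,  9.51076588e-01,  3.08954846e-01,
         8.06883413e-02],
       [ 9.99999442e-01,  7.44832026e-04, -7.49758368e-04,
         1.40841163e-04],
       [-9.43197094e-04,  3.08954316e-01, -9.51076412e-01,
        -1.67506118e-01],
       [ 0.00000000e+00,  0.00000000e+00,  0.00000000e+00,
         1.00000000e+00]])}
```

move_arm(jaw=[5.75, 5.75, 5.75, 5.75, 5.75, 5.75, 5.75, 5.75, 5.75, 5.75, 5.75, 5.75], dp=[[0, 0, 0], [0, 0, 0], [2.05, -2.4, 0], [2.05, -2.4, 0], [2.05, -2.4, 0], [2.05, -2.4, 0], [2.05, -2.4, 0], [2.05, -2.4, 0], [2.05, -2.4, 0], [2.05, -2.4, 0], [2.05, -2.4, 0], [2.05, -2.4, 0]], turn=[[0, 0, 0.082], [0, 0, 0.082], [0, 0, 0], [0, 0, 0], [0, 0, 0], [0, 0, 0], [0, 0, 0], [0, 0, 0], [0, 0, 0], [0, 0, 0], [0, 0, 0], [0, 0, 0]])

```text
time_s: 2.2
position: [0.3553, -0.2279, 0.2066]
tool_rot: [[0.975, 0.223, 0.0], [0.223, -0.975, -0.0], [0.0, 0.0, -1.0]]
ft_force: [-0.4, 0.1, -0.2]
grip_width: 0.0573
gripper_force: 0.0
```

move_arm(jaw=[5.75, 5.75, 5.75, 5.75, 5.75, 5.75, 5.75, 5.75, 5.75, 5.75], dp=[[2.05, -2.4, 0.7], [2.05, -2.4, 0.7], [2.05, -2.4, 0.7], [2.05, -2.4, 0.7], [2.05, -2.4, 0.7], [2.05, -2.4, 0.7], [2.05, -2.4, 0.7], [2.05, -2.4, 0.7], [0, 0, 0], [0, 0, 0]], turn=[[0, 0, 0], [0, 0, 0], [0, 0, 0], [0, 0, 0], [0, 0, 0], [0, 0, 0], [0, 0, 0], [0, 0, 0], [0, 0, 0], [0, 0, 0]])

```text
time_s: 3.03
position: [0.472, -0.0044, 0.1501]
tool_rot: [[0.974, 0.226, -0.001], [0.226, -0.974, 0.0], [-0.001, -0.0, -1.0]]
ft_force: [-0.1, -0.0, 0.5]
grip_width: 0.0574
gripper_force: 0.0
```

Run:
```python
from fit import *
s=observe(); print(s["position"],np.round(s["tool_rot"],3),s["grip_width"],s["ft_force"],s["time_s"])
T=cam2world("wrist"); im,d=cams.get_image("wrist"); save("w1",im); P=cloud("wrist",d,T); np.savez("w1",im=im,d=d,T=T)
yaw=np.radians(12.9); O=np.array([.5734,-.0206]); c,s_=np.cos(yaw),np.sin(yaw); R=np.array([[c,-s_],[s_,c]])
for q in ["end_stop","bar_mid","jaw","module"]:
    for r in cams.mark_of("wrist",q)[:3]:
        u,v=(np.array(r["location"])*[640,400]).astype(int); p=P[min(v,399),min(u,639)]; print(q,round(r["p"],2),u,v,np.round(p,3),np.round((p[:2]-O)@R,4))
for r in cams.outline_of("wrist","module")[:3]:
    m=r["mask"]&(d>0); p=P[m]; j=(p[:,:2]-O)@R; print(round(r["p"],2),np.array(r["box"])*[640,400,640,400],np.round(np.percentile(j,[2,50,98],axis=0),4).tolist(),np.median(p[:,2]))
```

```text
[ 0.47201007 -0.00442782  0.15006403] [[ 0.974  0.226 -0.001]
 [ 0.226 -0.974  0.   ]
 [-0.001 -0.    -1.   ]] 0.05736559799242071 [-0.07002894 -0.02949767  0.53810813] 3.0333
end_stop 0.78 358 53 [ 0.602 -0.012  0.027] [0.0297 0.0025]
bar_mid 0.61 280 161 [0.49  0.039 0.033] [-0.0685  0.0765]
jaw 0.83 358 71 [ 0.586 -0.015  0.037] [0.0136 0.0031]
module 0.91 357 120 [ 0.545 -0.027  0.025] [-0.0293  0.0006]
module 0.91 314 269 [ 0.362 -0.025  0.007] [-0.2072  0.0434]
module 0.8 165 81 [0.538 0.165 0.012] [0.0066 0.189 ]
0.76 [319.104 269.8    39.616  31.4  ] [[-0.2289, 0.0212], [-0.21, 0.0409], [-0.1927, 0.0595]] 0.006776479457932805
0.64 [159.168  78.6    87.424  94.   ] [[-0.0313, 0.1628], [0.0084, 0.1937], [0.0442, 0.2274]] 0.012649933706500194
0.63 [359.872 118.2    47.488  62.2  ] [[-0.056, -0.0205], [-0.0284, 0.0009], [-0.0027, 0.0216]] 0.02400753926739707
```

View pics/w1.png

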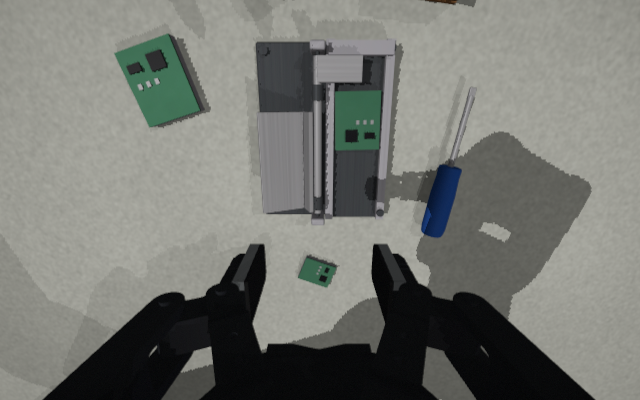

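The wrist view shows the module at (357,120) in the channel, the bar at (285,165) and both fingertips short of the jig. The measured heights and y≈0 agree with the jig frame. I now descend to above the bar.

move_arm(jaw=[5.75, 5.75, 5.75, 5.75, 5.75, 5.75, 5.75, 5.75, 5.75], dp=[[1.0, 0.25, 0], [0, 0, 1.5], [0, 0, 1.5], [0, 0, 1.5], [0, 0, 1.5], [0, 0, 1.5], [0, 0, 1.5], [0, 0, 0.8], [0, 0, 0]], turn=[[0.025, 0, 0], [0, 0, 0], [0, 0, 0], [0, 0, 0], [0, 0, 0], [0, 0, 0], [0, 0, 0], [0, 0, 0], [0, 0, 0]])

```text
time_s: 4.08
position: [0.4809, -0.0036, 0.0513]
tool_rot: [[0.975, 0.222, -0.008], [0.222, -0.975, 0.025], [-0.002, -0.026, -1.0]]
ft_force: [-0.4, -0.2, -1.0]
grip_width: 0.0577
gripper_force: 0.0
```

Run:
```python
from fit import *
s=observe(); print(s["position"],np.round(s["tool_rot"],3),s["grip_width"],s["ft_force"],s["time_s"])
O=np.array([.5734,-.0206]);y=np.radians(12.9);c,k=np.cos(y),np.sin(y);R=np.array([[c,-k],[k,c]]);print((s["position"][:2]-O)@R)
im,d=cams.get_image("wrist"); save("w2",im)
```

```text
[ 0.48086636 -0.00364433  0.05133407] [[ 0.975  0.222 -0.008]
 [ 0.222 -0.975  0.025]
 [-0.002 -0.026 -1.   ]] 0.05766617139357022 [-0.38479567 -0.19292385 -1.00188463] 4.0833
[-0.08641284  0.03718588]
```

View pics/w2.png

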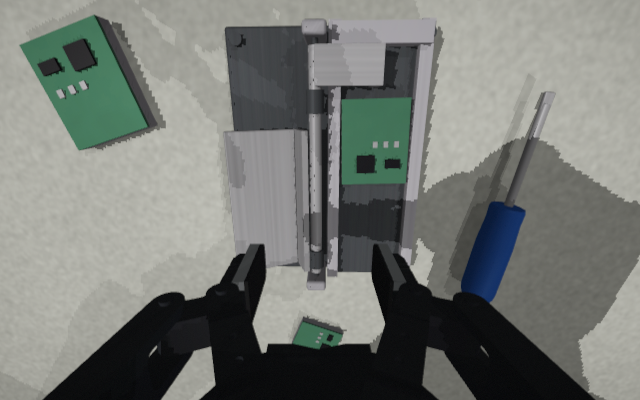

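The pads line up with the bar (left) and the open channel bed behind the module (right). I press down in stages, watching the force.

move_arm(jaw=[5.75, 5.75, 5.75, 5.75, 5.75, 5.75], dp=[[0, 0, 0.5], [0, 0, 0.5], [0, 0, 0.4], [0, 0, 0.4], [0, 0, 0.3], [0, 0, 0]], turn=[[0, 0, 0], [0, 0, 0], [0, 0, 0], [0, 0, 0], [0, 0, 0], [0, 0, 0]])

```text
time_s: 4.63
position: [0.4813, -0.0028, 0.0309]
tool_rot: [[0.975, 0.223, -0.006], [0.223, -0.975, 0.025], [-0.001, -0.025, -1.0]]
ft_force: [-0.5, 0.2, -0.4]
grip_width: 0.0576
gripper_force: 0.0
```

move_arm(jaw=[5.75, 5.75, 5.75, 5.75], dp=[[0, 0, 0.3], [0, 0, 0.3], [0, 0, 0.1], [0, 0, 0]], turn=[[0, 0, 0], [0, 0, 0], [0, 0, 0], [0, 0, 0]])

```text
time_s: 4.97
position: [0.4814, -0.0026, 0.0242]
tool_rot: [[0.975, 0.223, -0.006], [0.223, -0.975, 0.025], [-0.0, -0.025, -1.0]]
ft_force: [-0.7, -0.2, -1.4]
grip_width: 0.0578
gripper_force: 0.0
```

move_arm(jaw=[5.75, 5.75, 5.75], dp=[[0, 0, 0.2], [0, 0, 0.2], [0, 0, 0]], turn=[[0, 0, 0], [0, 0, 0], [0, 0, 0]])

```text
time_s: 5.22
position: [0.4813, -0.0025, 0.0202]
tool_rot: [[0.975, 0.223, -0.006], [0.223, -0.975, 0.024], [-0.0, -0.025, -1.0]]
ft_force: [-0.6, 0.2, 0.7]
grip_width: 0.0574
gripper_force: 0.0
```

Run:
```python
from fit import *
s=observe(); print(s["position"],s["ft_force"],s["wrist_torque"],s["time_s"])
O=np.array([.5734,-.0206]);y=np.radians(12.9);c,k=np.cos(y),np.sin(y);R=np.array([[c,-k],[k,c]])
T=cam2world("wrist");im,d=cams.get_image("wrist"); save("w3",im);P=cloud("wrist",d,T); J=(P[...,:2]-O)@R
for y0 in (60,70,80,88):
  m=(d>0)&(abs(J[...,0]+.045)<.012)&(abs(J[...,1]-y0/1e3)<.003)&(P[...,2]<.06); print(y0,np.median(P[m][:,2]),m.sum())
# finger tips heights: nearest-to-tip points of fingers
m=(d>0)&(abs(J[...,0]+.08)<.03); 
for y0,y1 in ((-.02,.02),(.055,.09)):
  q=m&(J[...,1]>y0)&(J[...,1]<y1)&(P[...,2]>.0)&(P[...,2]<.08)&(J[...,0]<-.06); print(np.histogram(P[q][:,2],np.arange(0,.08,.005)))
```

```text
[ 0.48131559 -0.00253703  0.02015523] [-0.55749311  0.16692077  0.66107244] [0.00270242 0.00416404 0.00351065] 5.2167
60 0.025912711867672994 452
70 0.030186090934738258 477
80 0.03449793794917812 516
88 0.03782032078102504 551
(array([   0,    0, 3444,  121,    0,    0,    0,    0,    0,   10,  108,
        181,  220,  228,  267]), array([0.   , 0.005, 0.01 , 0.015, 0.02 , 0.025, 0.03 , 0.035, 0.04 ,
       0.045, 0.05 , 0.055, 0.06 , 0.065, 0.07 , 0.075]))
(array([   0,    0,    0,    0,  342, 1499,  955,  813,    1,    2,   79,
        154,  210,  232,  242]), array([0.   , 0.005, 0.01 , 0.015, 0.02 , 0.025, 0.03 , 0.035, 0.04 ,
       0.045, 0.05 , 0.055, 0.06 , 0.065, 0.07 , 0.075]))
```

View pics/w3.png

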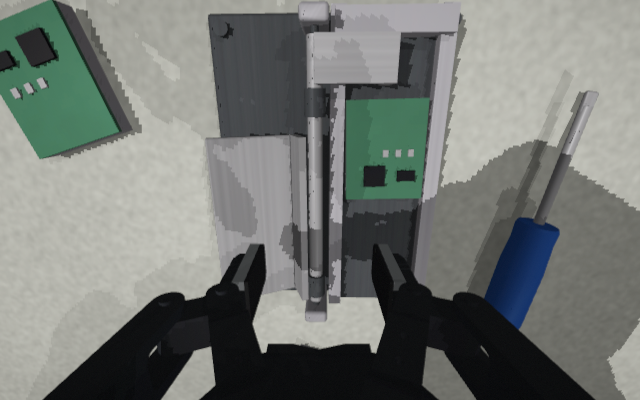

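Run:
```python
from fit import *
T=cam2world("wrist");im,d=cams.get_image("wrist");f,cx,cy,c=K("wrist");P=cloud("wrist",d,np.array(c["tool_from_camera"]))
for (v,u) in [(247,262),(247,256),(247,250),(255,262),(255,245),(265,262),(280,262),(247,378),(247,384),(247,390),(255,400),(265,378)]: print(v,u,np.round(d[v,u],3),np.round(P[v,u]*1000,1))
m=(d>0)&(d<.17); print(np.round(np.percentile(P[m],[90,99,100],axis=0),3), np.where(m.any(1))[0].min())
# predicted pixel of tip corners
Ti=np.linalg.inv(c["tool_from_camera"])
for p in [(.011,-.029,0),(.011,-.029,-.006),(.011,-.029,-.013),(.011,-.029,-.03)]:
  q=Ti[:3,:3]@np.array(p)+Ti[:3,3]; print(p,cx+f*q[0]/-q[2],cy+f*-q[1]/-q[2])
```

```text
247 262 0.148 [ 11.3 -28.8 -34.9]
247 256 0.145 [ 12.3 -31.4 -36.9]
247 250 0.145 [ 12.5 -34.3 -37.2]
255 262 0.148 [  7.4 -28.8 -36.1]
255 245 0.136 [ 13.1 -34.6 -46.3]
265 262 0.147 [  2.9 -28.7 -38.3]
280 262 0.147 [ -4.6 -28.8 -40.3]
247 378 0.144 [ 13.   29.7 -38.3]
247 384 0.144 [ 12.7  32.8 -37.7]
247 390 0.192 [-9.7 47.7  5. ]
255 400 0.144 [  9.3  40.6 -39.7]
265 378 0.14 [  6.4  28.9 -44.2]
[[0.125 0.103 0.018]
 [0.135 0.174 0.024]
 [0.138 0.189 0.027]] 0
(0.011, -0.029, 0) 271.9952691596709 221.18897897216326
(0.011, -0.029, -0.006) 270.49333758897495 225.003789325768
(0.011, -0.029, -0.013) 268.61246665747416 229.7810814762741
(0.011, -0.029, -0.03) 263.359928988441 243.1221919991998
```

The bar is still shut (30 mm high at y 70). RGB and depth both put the fingertips about 33 mm behind the nominal TCP at this opening, so I keep going down by force.

move_arm(jaw=[5.75, 5.75, 5.75, 5.75, 5.75], dp=[[0, 0, 0.2], [0, 0, 0.2], [0, 0, 0.2], [0, 0, 0.2], [0, 0, 0]], turn=[[0, 0, 0], [0, 0, 0], [0, 0, 0], [0, 0, 0], [0, 0, 0]])

```text
time_s: 5.73
position: [0.4812, -0.0023, 0.012]
tool_rot: [[0.975, 0.223, -0.006], [0.223, -0.975, 0.025], [-0.001, -0.025, -1.0]]
ft_force: [0.3, -0.4, 0.2]
grip_width: 0.0574
gripper_force: 0.0
```

move_arm(jaw=[5.75, 5.75, 5.75, 5.75], dp=[[0, 0, 0.2], [0, 0, 0.2], [0, 0, 0.2], [0, 0, 0]], turn=[[0, 0, 0], [0, 0, 0], [0, 0, 0], [0, 0, 0]])

```text
time_s: 6.07
position: [0.4812, -0.0022, 0.0061]
tool_rot: [[0.975, 0.223, -0.006], [0.223, -0.975, 0.025], [-0.001, -0.025, -1.0]]
ft_force: [-0.2, -0.5, 1.1]
grip_width: 0.0575
gripper_force: 0.0
```

move_arm(jaw=[5.75, 5.75, 5.75, 5.75], dp=[[0, 0, 0.2], [0, 0, 0.2], [0, 0, 0.2], [0, 0, 0]], turn=[[0, 0, 0], [0, 0, 0], [0, 0, 0], [0, 0, 0]])

```text
time_s: 6.4
position: [0.4814, -0.0021, 0.0003]
tool_rot: [[0.975, 0.223, -0.006], [0.223, -0.975, 0.024], [0.0, -0.025, -1.0]]
ft_force: [0.4, -0.2, 2.8]
grip_width: 0.0574
gripper_force: 1.1
```

move_arm(jaw=[5.75, 5.75, 5.75], dp=[[0, 0, 0.2], [0, 0, 0.2], [0, 0, 0]], turn=[[0, 0, 0], [0, 0, 0], [0, 0, 0]])

```text
time_s: 6.65
position: [0.4815, -0.0022, -0.0037]
tool_rot: [[0.975, 0.223, -0.005], [0.223, -0.975, 0.024], [0.0, -0.025, -1.0]]
ft_force: [-0.6, -1.5, 3.2]
grip_width: 0.0576
gripper_force: 1.9
```

move_arm(jaw=[5.75, 5.75, 5.75, 5.75, 5.75], dp=[[0, 0, 0.2], [0, 0, 0.2], [0, 0, 0.2], [0, 0, 0.2], [0, 0, 0]], turn=[[0, 0, 0], [0, 0, 0], [0, 0, 0], [0, 0, 0], [0, 0, 0]])

```text
time_s: 7.07
position: [0.4822, -0.0028, -0.0113]
tool_rot: [[0.975, 0.223, -0.004], [0.223, -0.975, 0.023], [0.001, -0.023, -1.0]]
ft_force: [-0.3, -6.5, 9.5]
grip_width: 0.0576
gripper_force: 4.6
```

```bash
cat > chk.py <<'E'
from fit import *
def chk(name=None):
    s=observe(); O=np.array([.5734,-.0206]);y=np.radians(12.9);c,k=np.cos(y),np.sin(y);R=np.array([[c,-k],[k,c]])
    T=cam2world("wrist");im,d=cams.get_image("wrist");P=cloud("wrist",d,T); J=(P[...,:2]-O)@R
    print("tcp jig",(s["position"][:2]-O)@R,s["position"][2],"F",np.round(s["ft_force"],1),s["time_s"])
    zz=[]
    for y0 in (60,70,80,88):
        m=(d>0)&(abs(J[...,0]+.035)<.01)&(abs(J[...,1]-y0/1e3)<.003)&(P[...,2]<.05); zz.append(np.median(P[m][:,2]))
    print("bar z",np.round(zz,4),"clip",.4-np.arctan(np.polyfit([.06,.07,.08,.088],zz,1)[0]))
    for r in cams.outline_of("wrist","module")[:4]:
        m=r["mask"]&(d>0); j=J[m]
        if abs(np.median(j[:,1]))<.02: print("module",np.round(np.percentile(j,[2,98],axis=0),4).tolist(),np.median(P[m][:,2]))
    f=cams.calibration("wrist")["tool_from_camera"]; Q=cloud("wrist",d,np.array(f))
    for sg in (-1,1):
        m=(d>0)&(d<.155)&(abs(Q[...,1]*sg-.033)<.008)&(abs(Q[...,0])<.02); print("tip tool z",np.percentile(Q[m][:,2],[95,99]),"x max",np.percentile(Q[m][:,0],98))
    if name: save(name,im)
E
python3 -c "
from chk import *
chk('w4')"
```

```text
tcp jig [-0.08497284  0.03769096] -0.011270734710598918 F [-0.3 -6.5  9.5] 7.0667
bar z [0.0188 0.019  0.0192 0.0194] clip 0.38048307609757315
module [[-0.0565, -0.0205], [-0.0031, 0.0221]] 0.024012527281133844
tip tool z [-0.02932617 -0.02872364] x max 0.019197765951560194
tip tool z [-0.02677225 -0.02562089] x max 0.019281671479493053
```

View pics/w4.png

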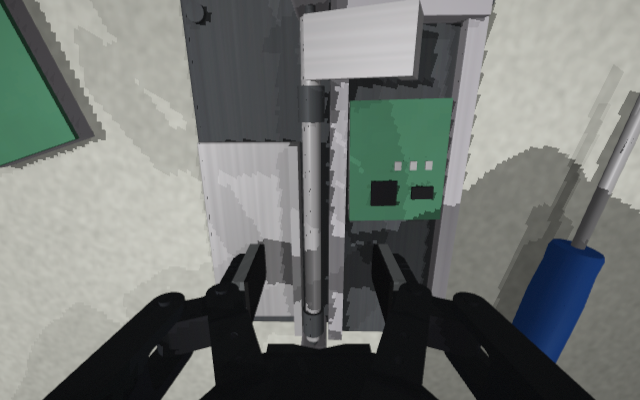

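The clip is at about 0.38 (essentially fully pressed), and the jaw at (360,40) is raised with the module still behind it. I tilt slightly to lower the channel finger, then start pushing.

move_arm(jaw=[5.75, 5.75, 5.75], dp=[[0, 0, 0.06], [0, 0, 0], [0, 0, 0]], turn=[[0.025, 0, 0], [0, 0, 0], [0, 0, 0]])

```text
time_s: 7.42
position: [0.4819, -0.0021, -0.0118]
tool_rot: [[0.975, 0.222, -0.01], [0.222, -0.974, 0.049], [0.001, -0.05, -0.999]]
ft_force: [-0.0, -1.7, 7.3]
grip_width: 0.0575
gripper_force: 3.7
```

move_arm(jaw=[5.75, 5.75, 5.75, 5.75, 5.75, 5.75, 5.75, 5.75, 5.75, 5.75], dp=[[0.25, 0, 0], [0.25, 0, 0], [0.25, 0, 0], [0.25, 0, 0], [0.25, 0, 0], [0.25, 0, 0], [0.25, 0, 0], [0.25, 0, 0], [0.25, 0, 0], [0, 0, 0]], turn=[[0, 0, 0], [0, 0, 0], [0, 0, 0], [0, 0, 0], [0, 0, 0], [0, 0, 0], [0, 0, 0], [0, 0, 0], [0, 0, 0], [0, 0, 0]])

```text
time_s: 8.25
position: [0.5023, 0.0037, -0.0123]
tool_rot: [[0.975, 0.223, -0.014], [0.223, -0.973, 0.049], [-0.002, -0.051, -0.999]]
ft_force: [-2.8, -0.3, 6.5]
grip_width: 0.0573
gripper_force: 3.2
```

```bash
python3 -c "
from chk import *
chk('w5')"
```

```text
tcp jig [-0.0639137   0.03953051] -0.012316181082785795 F [-2.8 -0.3  6.5] 8.25
bar z [0.0186 0.0187 0.0187 0.0188] clip 0.3913819453901771
module [[-0.0497, -0.0216], [0.0031, 0.0211]] 0.024032971643573417
tip tool z [-0.02921537 -0.02845104] x max 0.01929748050068295
tip tool z [-0.03765618 -0.03390666] x max 0.01920949567467484
```

View pics/w5.png

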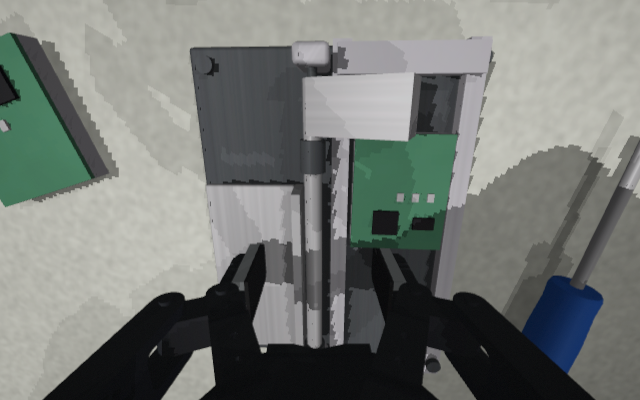

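The module's rear is at about -50 mm (row 248), flat and pushed by the finger, with the clip at 0.39. I continue.

move_arm(jaw=[5.75, 5.75, 5.75, 5.75, 5.75, 5.75, 5.75, 5.75, 5.75], dp=[[0.25, 0, 0], [0.25, 0, 0], [0.25, 0, 0], [0.25, 0, 0], [0.25, 0, 0], [0.25, 0, 0], [0.25, 0, 0], [0.25, 0, 0], [0, 0, 0]], turn=[[0, 0, 0], [0, 0, 0], [0, 0, 0], [0, 0, 0], [0, 0, 0], [0, 0, 0], [0, 0, 0], [0, 0, 0], [0, 0, 0]])

```text
time_s: 9.1
position: [0.5218, 0.0081, -0.0123]
tool_rot: [[0.975, 0.223, -0.014], [0.223, -0.973, 0.049], [-0.002, -0.051, -0.999]]
ft_force: [-3.0, 0.0, 7.1]
grip_width: 0.0575
gripper_force: 3.3
```

move_arm(jaw=[5.75, 5.75, 5.75], dp=[[0.15, 0, 0], [0.15, 0, 0], [0, 0, 0]], turn=[[0, 0, 0], [0, 0, 0], [0, 0, 0]])

```text
time_s: 9.35
position: [0.5245, 0.0087, -0.0123]
tool_rot: [[0.975, 0.223, -0.014], [0.223, -0.973, 0.049], [-0.003, -0.051, -0.999]]
ft_force: [-4.7, -0.4, 6.6]
grip_width: 0.0577
gripper_force: 3.4
```

```bash
python3 -c "
from chk import *
chk()"
```

```text
tcp jig [-0.04112262  0.03950526] -0.012318454285166869 F [-4.7 -0.4  6.6] 9.35
bar z [0.0185 0.0329 0.0192 0.0187] clip 0.530728431160993
module [[-0.0276, -0.0227], [0.0273, 0.0204]] 0.024055607171055857
tip tool z [-0.02900476 -0.02819889] x max 0.01940342239909036
tip tool z [-0.03765281 -0.03434064] x max 0.01928842525932661
```

move_arm(jaw=[5.75, 5.75, 5.75, 5.75], dp=[[0.1, 0, 0], [0.1, 0, 0], [0, 0, 0], [0, 0, 0]], turn=[[0, 0, 0], [0, 0, 0], [0, 0, 0], [0, 0, 0]])

```text
time_s: 9.78
position: [0.5256, 0.009, -0.0123]
tool_rot: [[0.975, 0.223, -0.016], [0.223, -0.974, 0.049], [-0.004, -0.052, -0.999]]
ft_force: [-7.7, -2.0, 8.6]
grip_width: 0.0573
gripper_force: 5.7
```

move_arm(jaw=[5.75, 5.75, 5.75], dp=[[0.1, 0, 0], [0, 0, 0], [0, 0, 0]], turn=[[0, 0, 0], [0, 0, 0], [0, 0, 0]])

```text
time_s: 10.03
position: [0.5256, 0.0091, -0.0124]
tool_rot: [[0.975, 0.223, -0.018], [0.223, -0.974, 0.049], [-0.006, -0.052, -0.999]]
ft_force: [-11.5, -4.3, 12.1]
grip_width: 0.0573
gripper_force: 7.5
```

```bash
python3 -c "
from chk import *
chk()"
```

```text
tcp jig [-0.03996988  0.03957757] -0.012400652255825671 F [-11.5  -4.3  12.1] 10.0333
bar z [0.0185 0.034  0.019  0.0187] clip 0.5442711672479528
module [[-0.0267, -0.0228], [0.028, 0.0205]] 0.02403616168263782
tip tool z [-0.02910002 -0.02786667] x max 0.019140131886528328
tip tool z [-0.03772727 -0.03410066] x max 0.01923499981186153
```

Hard against the stop: the tool didn't move and the force rose to 11.5 N. I back off along the channel with the bar held, then lift.

move_arm(jaw=[5.75, 5.75, 5.75, 5.75, 5.75], dp=[[-0.2, 0, 0], [-0.2, 0, 0], [-0.3, 0, 0], [-0.3, 0, 0], [0, 0, 0]], turn=[[0, 0, 0], [0, 0, 0], [0, 0, 0], [0, 0, 0], [0, 0, 0]])

```text
time_s: 10.55
position: [0.5201, 0.0068, -0.0115]
tool_rot: [[0.975, 0.222, -0.007], [0.222, -0.974, 0.049], [0.004, -0.049, -0.999]]
ft_force: [2.2, 0.9, 6.0]
grip_width: 0.0573
gripper_force: 3.2
```

```bash
python3 -c "
from chk import *
chk()"
```

```text
tcp jig [-0.04587126  0.0386407 ] -0.011524004132870184 F [2.2 0.9 6. ] 10.55
bar z [0.019  0.0281 0.0199 0.0199] clip 0.45497456933383934
module [[-0.0266, -0.0228], [0.028, 0.0202]] 0.02406516528878261
tip tool z [-0.02918676 -0.02858752] x max 0.01923572535951421
tip tool z [-0.03483403 -0.02733633] x max 0.01926278859040743
```

The module stayed put and the finger is clear of it. Now I lift, slowly at first.

move_arm(jaw=[5.75, 5.75, 5.75, 5.75, 5.75, 5.75, 5.75, 5.75, 5.75, 5.75, 5.75, 5.75], dp=[[0, 0, -0.2], [0, 0, -0.2], [0, 0, -0.2], [0, 0, -0.2], [0, 0, -0.3], [0, 0, -0.5], [0, 0, -1], [0, 0, -1.5], [0, 0, -1.5], [0, 0, -1.5], [0, 0, -1.5], [0, 0, 0]], turn=[[0, 0, 0], [0, 0, 0], [0, 0, 0], [0, 0, 0], [0, 0, 0], [0, 0, 0], [0, 0, 0], [0, 0, 0], [0, 0, 0], [0, 0, 0], [0, 0, 0], [0, 0, 0]])

```text
time_s: 11.65
position: [0.5211, 0.0021, 0.0768]
tool_rot: [[0.975, 0.223, -0.006], [0.223, -0.974, 0.047], [0.005, -0.047, -0.999]]
ft_force: [0.3, 0.3, 0.2]
grip_width: 0.0576
gripper_force: 0.0
```

```bash
python3 -c "
from chk import *
chk('w6')"
```

```text
tcp jig [-0.04589052  0.033814  ] 0.07683207515206386 F [0.3 0.3 0.2] 11.65
bar z [0.0229 0.0251 0.0276 0.0295] clip 0.16494799936213353
module [[-0.0266, -0.0229], [0.0281, 0.0199]] 0.023998767702183343
tip tool z [-0.03832869 -0.03278803] x max 0.019159181581221034
tip tool z [-0.03868927 -0.0333191 ] x max 0.019166520739290604
```

View pics/w6.png

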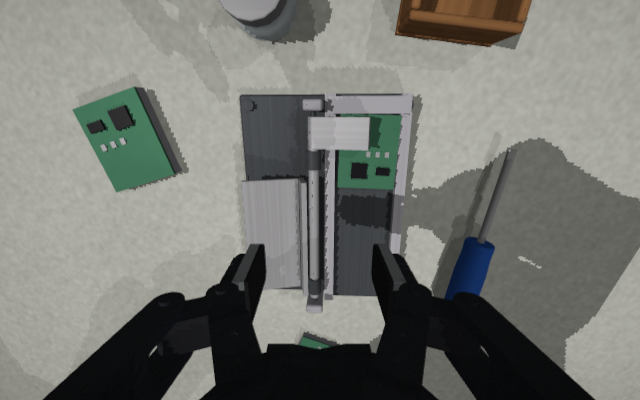

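The module sits against the stop at (367,150) with the jaw closed on it. The clip reads about 0.17, the fingers are clear and the wrist force is zero, so I hand in.

```bash
python3 -c "
from rig import ticket
print(ticket.close_job())"
```

```text
the job is handed in; nothing more can be done
None
```

The job is handed in: the module lies flat against the end stop with the clip closed on it (about 0.17 rad), the fingers are clear, and no bystander was touched; the judge's verdict was not shown.

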